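# Put the vice parallels and the vee block back in their storage blocks

## Task

The set-up pieces from the vice lie mixed on the bench: put each back in the wooden storage block whose pocket is cut for it - the two wide parallels in the wide-parallel pocket, the two narrow parallels in the narrow pocket, and the vee block, vee up, in the vee-block pocket. Each matched pair is kept as a stack: one parallel flat on the pocket's floor and its mate flat on top, squared up so that the ground faces meet fully and their edges are flush. Leave the oil can and the mug where they stand.

Things in the scene. Friction and masses are not known exactly. Their poses are not given: they have to be found in the camera images.
- wide_1: Bright ground-steel parallel, one of the wide pair: 62 mm long, 40 mm wide, 14 mm thick, lying flat on the bench, with three lightening holes of 16 mm in a row through its face. Identical to wide_2, its matched mate. Origin: centre of the underside; x along the length, y across the width, z up. Take it from above across its width, at mid-length.
- wide_2: Bright ground-steel parallel, one of the wide pair: 62 mm long, 40 mm wide, 14 mm thick, lying flat on the bench, with three lightening holes of 16 mm in a row through its face. Identical to wide_1, its matched mate. Origin: centre of the underside; x along the length, y across the width, z up. Take it from above across its width, at mid-length.
- narrow_1: Bright ground-steel parallel, one of the narrow pair: 62 mm long, 20 mm wide, 14 mm thick, lying flat on the bench, with three lightening holes of 8 mm in a row through its face. Identical to narrow_2, its matched mate. Origin: centre of the underside; x along the length, y across the width, z up. Take it from above across its width, at mid-length.
- narrow_2: Bright ground-steel parallel, one of the narrow pair: 62 mm long, 20 mm wide, 14 mm thick, lying flat on the bench, with three lightening holes of 8 mm in a row through its face. Identical to narrow_1, its matched mate. Origin: centre of the underside; x along the length, y across the width, z up. Take it from above across its width, at mid-length.
- vee_block: Steel vee block: 48 mm long (its x), 30 mm wide (its y), 30 mm high, with a 90 degree vee 21 mm wide along the top and a clamp groove (7 to 12 mm up, 4 mm deep) along each side. It stands vee up. Origin: centre of the underside; z up. Take it from above across its 30 mm width, over the sides.
- wide_nest: Fixed pale wooden storage block for the wide pair: 8 mm board, 108 (x) by 84 mm (y), with 6 mm battens (14 mm in all) round a centred, grey-lined pocket 74 (x) by 52 mm (y), 6 mm bigger all round than they. Pocket floor 8 mm above the bench. The middle 38 mm of both long sides has no batten: fingers across y at mid-length go down to the floor. Origin: under its centre, on the bench.
- narrow_nest: Fixed pale wooden storage block for the narrow pair: 8 mm board, 108 (x) by 84 mm (y), with 6 mm battens (14 mm in all) round a centred, grey-lined pocket 74 (x) by 32 mm (y), 6 mm bigger all round than they. Pocket floor 8 mm above the bench. The middle 38 mm of both long sides has no batten: fingers across y at mid-length go down to the floor. Origin: under its centre, on the bench.
- vee_nest: Fixed pale wooden storage block for the vee block: 8 mm board, 108 (x) by 84 mm (y), with 6 mm battens (14 mm in all) round a centred, grey-lined pocket 60 (x) by 42 mm (y), 6 mm bigger all round than it. Pocket floor 8 mm above the bench. The middle 38 mm of both long sides has no batten: fingers across y at mid-length go down to the floor. Origin: under its centre, on the bench.
- oil_can: Bystander: green oil can 64 mm across, with a long thin spout, 152 mm high in all, at the back of the work. Origin: on the bench, 27 mm from the axis of the can, which stands at +27 mm along its y; the spout reaches towards -y. Leave it alone.
- mug: Bystander: pale enamel mug, 70 mm across and 72 mm high, with a handle, at the back of the work. Origin: on the bench under it; its centre is at about +12 mm along its y. Leave it alone.
Things that resemble listed ones, but are neither listed nor needed, are in the scene too. What is shaped like the wide_2 but orange is not meant.

How it is judged:
At the end, for the whole second after the job is handed in: In its own pocket (within 12 mm of centre): one wide parallel flat on the floor, its mate flat on it, flush within 7 mm lengthwise, 5 mm sideways, 0.12 rad; likewise the narrow pair; the vee block vee up on the floor of its pocket. All level (0.06 rad), at rest, released (((horizontal distance between wide_1 and wide_nest below 0.012 m and z of wide_1 in the frame of wide_nest between 0.006 and 0.0105 m and x of wide_2 in the frame of wide_1 between -0.007 and 0.007 m and y of wide_2 in the frame of wide_1 between -0.005 and 0.005 m and z of wide_2 in the frame of wide_1 between 0.0122 and 0.0158 m and angle between the x axis of wide_2 and the x axis of wide_1, either way round below 0.12 rad) or (horizontal distance between wide_2 and wide_nest below 0.012 m and z of wide_2 in the frame of wide_nest between 0.006 and 0.0105 m and x of wide_1 in the frame of wide_2 between -0.007 and 0.007 m and y of wide_1 in the frame of wide_2 between -0.005 and 0.005 m and z of wide_1 in the frame of wide_2 between 0.0122 and 0.0158 m and angle between the x axis of wide_1 and the x axis of wide_2, either way round below 0.12 rad)) and ((horizontal distance between narrow_1 and narrow_nest below 0.012 m and z of narrow_1 in the frame of narrow_nest between 0.006 and 0.0105 m and x of narrow_2 in the frame of narrow_1 between -0.007 and 0.007 m and y of narrow_2 in the frame of narrow_1 between -0.005 and 0.005 m and z of narrow_2 in the frame of narrow_1 between 0.0122 and 0.0158 m and angle between the x axis of narrow_2 and the x axis of narrow_1, either way round below 0.12 rad) or (horizontal distance between narrow_2 and narrow_nest below 0.012 m and z of narrow_2 in the frame of narrow_nest between 0.006 and 0.0105 m and x of narrow_1 in the frame of narrow_2 between -0.007 and 0.007 m and y of narrow_1 in the frame of narrow_2 between -0.005 and 0.005 m and z of narrow_1 in the frame of narrow_2 between 0.0122 and 0.0158 m and angle between the x axis of narrow_1 and the x axis of narrow_2, either way round below 0.12 rad)) and horizontal distance between vee_block and vee_nest below 0.012 m and z of vee_block in the frame of vee_nest between 0.006 and 0.0105 m and linear speed of each of wide_1, wide_2, narrow_1, narrow_2, vee_block below 0.02 m/s and angular speed of each of wide_1, wide_2, narrow_1, narrow_2, vee_block below 0.2 rad/s and angle between each of wide_1, wide_2, narrow_1, narrow_2, vee_block's own z axis and vertical below 0.06 rad and contact force between each of wide_1, wide_2, narrow_1, narrow_2, vee_block and the fingers below 0.1 N); the robot touches nothing.
It fails at once if the oil can is knocked or moved by more than 20 mm (distance of oil_can from where it was at the start of the episode above 0.02 m).
It fails at once if the mug is knocked or moved by more than 20 mm (distance of mug from where it was at the start of the episode above 0.02 m).
It also fails if it takes over 144 s, if anything falls off the work surface, if the arm or the gripper's body presses on something with over 40 N, if the wrist force passes 120 N, or if a joint passes its speed limit or range.

## Robot

A 7-joint arm with a two-finger parallel gripper is mounted at the origin on a cart in front of the work surface, level with it; the furniture and walls round the work are solid. World frame = base frame: x ahead of the robot, y to its left, z up, the work surface at z = 0. Lengths are in m, angles in rad, forces in N, time in s.
With the tool pointing down it reaches from about 0.375 to 0.925 m from the base axis. Payload 3.1 kg.
Tool frame: the origin (TCP) lies between the finger pads; the fingertips stand 25 mm ahead of it and the grasp point (between the pads) lies 6 mm ahead of it (manip.nose_length is the distance from the TCP to the fingertips, in m); z points along the fingers, x is the direction in which the jaws open and shut, and the axes are right-handed (so a half turn about z gives the same grasp; the last joint's range is limited). The gripper opens to 85 mm and grips with 20 to 120 N. Pads are 22 mm wide; open, the fingers measure 114 mm over their backs; the gripper's body (76 mm by 85 mm) begins 54 mm behind the grasp point. The pads swing forward as they close: fully open they stand 13 mm farther back than shut.
Start: joints at [-1.219, 0.383, 0.044, 1.598, -0.018, 1.161, -0.05], TCP at [0.283, 0.585, 0.256] pointing down, gripper open.
Joint ranges: [-2.61, 2.61], [-0.41, 2.15], [-1.48, 1.57], [0, 2.5], [-1.57, 4.71], [0.05, 1.97], [-2.85, 2.85]. Speed limits (rad/s): [2.79, 2.79, 3.14, 3.14, 3.14, 3.14, 3.14].

## Interface

Orientations are given as a rotation vector (axis times angle).
In Python, from station import readout, optics, job, manip gives the robot as it stands. The module is installed in compiled form; this text tells all that it offers.
- The arm moves only by the tool play_rows, never from a script. Its argument "targets" is a list of rows, each a list of 3 entries, a list of its own where there are three numbers: the turn, a rotation vector about the world's x, y, z in degrees, then the shift along the world's x, y, z in cm, then the closure in counts, from 0 (fully open) to 255 (shut). A call has 1 to 20 rows; each row is the pose to reach, as a shift and turn from the pose commanded when the call began; what a row does not reach only later rows make up. A row lasts 1/10 s, in which the tool goes at most 50 mm and 8.59 degrees, less where a joint would pass 70% of its speed; a pose out of reach is approached as far as the arm can. A call with a gripper value outside its range is refused whole. The fingers move at their own pace and stop on an object; the grip force is fixed at half the most. Time passes only in rows, so rows that repeat a pose let the fingers close. It gives the time, the measured TCP pose, the force and the opening at its end, in the units of the state.
- readout.sense(): the state, without advancing time (a new reading comes with each control period).
- optics.read_camera(name): name is "scene" or "side" or "wrist"; returns the picture (400x640x3 uint8, red, green, blue); there is no depth.
- optics.calibration(name): a dict with "intrinsics" (3x3 intrinsics, pixels), "D" ([k1, k2, p1, p2, k3] as OpenCV has them; the pictures are not rectified), "extrinsics" (4x4, takes a point from camera to world coordinates). Camera axes: x right, y down, z forward; pixel columns grow to the right and rows downward; lengths in m; the calibration is good to about 2 mm. A picture is of the moment at which its call begins: read the wrist's pose just before it. calibration takes no time and is no camera call; for the wrist camera it gives the pose at the moment of the call.
- job.sign_off(): hands the job in, once; it reports no verdict.
The state is a dict: "time": time; "joint_positions": joint angles; "joint_vel": joint speeds; "joint_efforts": joint torques, N m; "ee_pos": TCP position; "orientation": TCP orientation; "contact_force": force on the tool from outside, world axes, zero at the start; "moment": the same for the moment, N m; "opening": finger opening in m.
Only numpy, scipy, OpenCV 4.12 (cv2) and the standard library are available. Lean on these libraries where they do the work, as an engineer would, in place of code of your own. Each camera call takes 0.05 s, during which the arm holds its last target. There are 200 camera calls.

## Working session

There is one attempt and no reset: what is moved stays moved. The work goes in short steps, Python scripts to look and compute and a tool call to move; the robot and the scene stay as the last step left them, time stands still between calls to the robot, and variables do not carry over. Pictures are saved under pics/ and viewed, about 12 in all and at most 16, crops included, and the job is handed in when it is done.

Besides the shell and the picture viewer there is one more tool, called after ">>>" by a JSON object that holds its "name" and its "arguments". play_rows: Moves the arm, as the interface text tells. Its arguments: {"type":"object","properties":{"targets":{"type":"array","items":{"type":"array"}}},"required":["targets"]}

```bash
mkdir -p pics
python3 - <<'E'
from station import readout, optics, job, manip
import cv2,numpy as np
s=readout.sense(); print({k:np.round(v,3) for k,v in s.items()}); print(manip.nose_length)
for n in ["scene","side"]:
    im=optics.read_camera(n); cv2.imwrite(f"pics/{n}0.png",im[:,:,::-1]); c=optics.calibration(n); print(n,np.round(c["extrinsics"],3),np.round(c["intrinsics"],1),c["D"])
E
```

```text
{'time': np.float64(0.0), 'joint_positions': array([-1.219,  0.384,  0.044,  1.6  , -0.018,  1.161, -0.05 ]), 'joint_vel': array([-0.   ,  0.   ,  0.   ,  0.001, -0.001, -0.001, -0.   ]), 'joint_efforts': array([-0.0000e+00, -4.3346e+01,  1.0240e+00, -2.4951e+01,  1.1000e-02,
        1.1000e-02, -0.0000e+00]), 'ee_pos': array([0.282, 0.585, 0.255]), 'orientation': array([ 2.66 ,  1.669, -0.003]), 'contact_force': array([-0.192, -0.76 , -0.225]), 'moment': array([-0.02 , -0.016, -0.034]), 'opening': np.float64(0.086)}
0.025
scene [[-0.676 -0.34   0.653 -0.555]
 [-0.736  0.33  -0.591  1.043]
 [-0.015 -0.881 -0.474  0.873]
 [ 0.     0.     0.     1.   ]] [[506.8   0.  313.2]
 [  0.  506.8 203.2]
 [  0.    0.    1. ]] [-0.15221038  0.          0.          0.          0.        ]
side [[-0.999  0.004 -0.034  0.614]
 [ 0.03   0.587 -0.809  0.881]
 [ 0.017 -0.809 -0.587  0.685]
 [ 0.     0.     0.     1.   ]] [[383.    0.  313.3]
 [  0.  383.  200. ]
 [  0.    0.    1. ]] [0.00496499 0.         0.         0.         0.        ]
```

View pics/scene0.png

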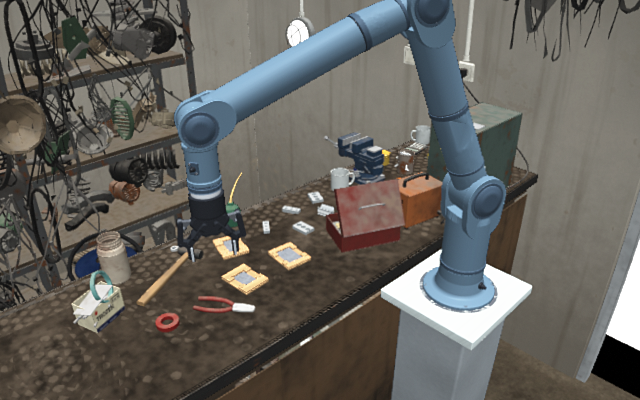

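View pics/side0.png

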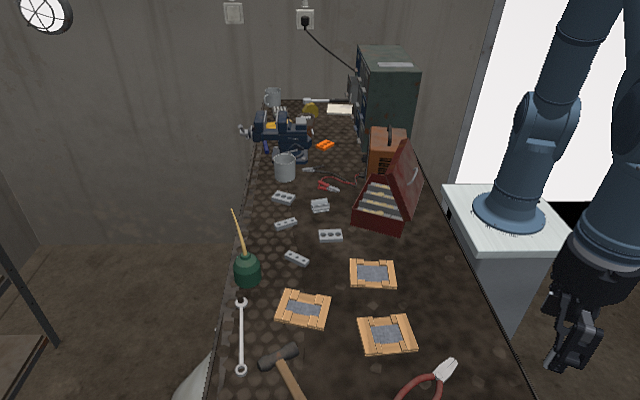

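The scene shows the three nests at side pixels (373,273), (303,308) and (387,334). The steel pieces are at (283,197), (286,223), (319,205), (330,236) and (297,257), with an orange lookalike at (325,144). The oil can is at (246,268) and the mug at (284,168). I'll enlarge this area and run a rough localisation.

```bash
cat > h.py <<'E'
import cv2,numpy as np
from station import readout, optics
def ray(n_or_c,px,z):
    c=optics.calibration(n_or_c) if isinstance(n_or_c,str) else n_or_c
    p=np.asarray(px,float).reshape(-1,1,2)
    u=cv2.undistortPoints(p,c["intrinsics"],c["D"]).reshape(-1,2)
    E=c["extrinsics"]; d=np.c_[u,np.ones(len(u))]@E[:3,:3].T; o=E[:3,3]
    return (o+d*((z-o[2])/d[:,2:]))[:,:2]
E
python3 - <<'E'
from h import *
im=cv2.imread("pics/side0.png")
cv2.imwrite("pics/crop0.png",cv2.resize(im[180:360,235:435],None,fx=3.3,fy=3.3,interpolation=cv2.INTER_CUBIC))
for p,z in [((283,197),.014),((286,223),.014),((319,205),.03),((330,236),.014),((297,257),.014),((373,273),.008),((303,308),.008),((387,334),.008),((325,144),.014)]: print(p,ray("side",[p],z).round(3))
E
```

```text
(283, 197) [[ 0.665 -0.059]]
(286, 223) [[0.653 0.064]]
(319, 205) [[0.56  0.003]]
(330, 236) [[0.535 0.119]]
(297, 257) [[0.622 0.196]]
(373, 273) [[0.44  0.247]]
(303, 308) [[0.609 0.346]]
(387, 334) [[0.438 0.414]]
(325, 144) [[ 0.52 -0.4 ]]
```

View pics/crop0.png

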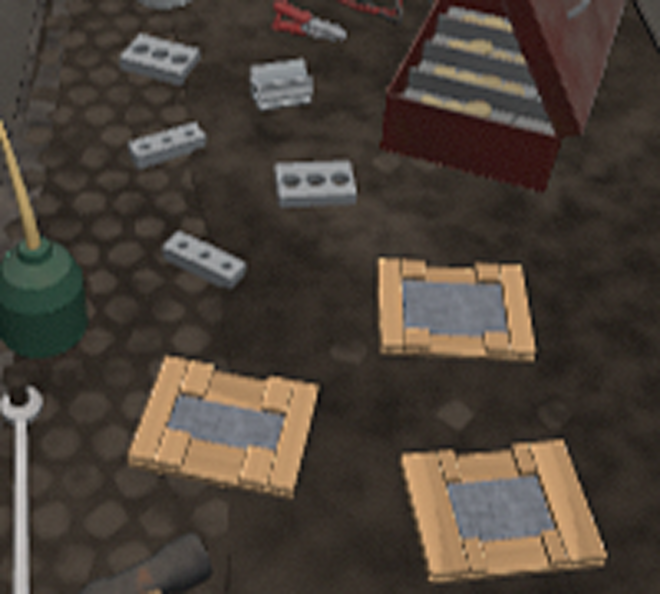

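Candidates, by side pixels:
- **Wide pair:** (283,197) and (330,236). They have big holes and a broad face.
- **Narrow pair:** (286,223) and (297,257), slim with small holes.
- **Vee block:** (319,205).
- **Ruled out:** the orange piece at (325,144).
- **Nests by pocket shape:** wide (373,273), narrow (303,308), vee (387,334).

Next I'll move to an overhead view.

>>> {"name": "play_rows", "arguments": {"targets": [[[0,0,0],[0,0,10],0],[[0,0,0],[0,0,15],0],[[0,0,26],[27,-37,17],0],[[0,0,26],[27,-37,17],0],[[0,0,26],[27,-37,17],0],[[0,0,26],[27,-37,17],0],[[0,0,26],[27,-37,17],0],[[0,0,26],[27,-37,17],0],[[0,0,26],[27,-37,17],0],[[0,0,26],[27,-37,17],0],[[0,0,26],[27,-37,17],0],[[0,0,26],[27,-37,17],0],[[0,0,26],[27,-37,17],0],[[0,0,26],[27,-37,17],0],[[0,0,26],[27,-37,17],0]]}}

```text
time: 1.6
ee_pos: [0.5508, 0.2186, 0.4254]
orientation: [-2.21, -2.23, 0.002]
contact_force: [-0.9, 0.3, -1.0]
opening: 0.0853
```

Run:
```python
from h import *
s=readout.sense(); print({k:np.round(s[k],3) for k in ["time","ee_pos","orientation","joint_positions"]})
c=optics.calibration("wrist"); im=optics.read_camera("wrist"); cv2.imwrite("pics/w1.png",im[:,:,::-1]); np.save("w1.npy",c,allow_pickle=True)
print(np.round(c["extrinsics"],3),np.round(c["intrinsics"],1),c["D"])
im=optics.read_camera("side"); cv2.imwrite("pics/side1.png",im[:,:,::-1])
```

```text
{'time': np.float64(1.6), 'ee_pos': array([0.551, 0.219, 0.425]), 'orientation': array([-2.21e+00, -2.23e+00,  2.00e-03]), 'joint_positions': array([-0.682,  0.179,  0.276,  1.519, -0.05 ,  1.452,  1.175])}
[[-0.009  0.948  0.317  0.468]
 [ 1.     0.008  0.004  0.217]
 [ 0.001  0.317 -0.948  0.543]
 [ 0.     0.     0.     1.   ]] [[339.6   0.  324.8]
 [  0.  339.6 201.5]
 [  0.    0.    1. ]] [-0.0697409  0.         0.         0.         0.       ]
```

View pics/w1.png

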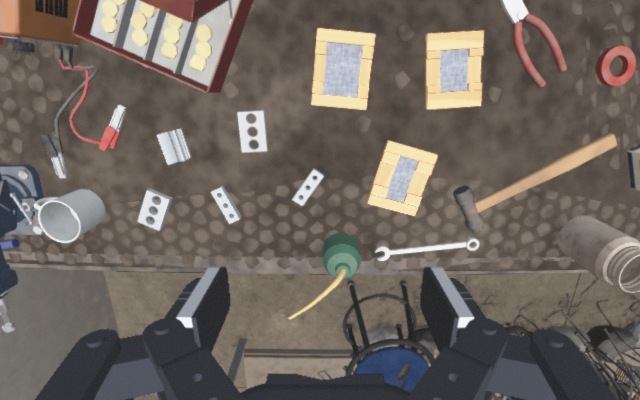

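The overhead view shows everything:
- **Wide pair:** (252,131) and (154,209).
- **Narrow pair:** (225,205) and (308,187).
- **Vee block:** (173,147).
- **Nests:** wide (343,69), vee (454,70), narrow (403,178).
- **Oil can:** (342,255). **Mug:** (70,215).

Next I'll measure with masks.

```bash
cat >> h.py <<'E'
def rects(im,mask,c,z,seeds,amin=60):
    """minAreaRect in world mm-plane of the blob nearest each seed pixel"""
    cs,_=cv2.findContours(mask,cv2.RETR_EXTERNAL,cv2.CHAIN_APPROX_NONE)
    cs=[k for k in cs if cv2.contourArea(k)>amin]; out=[]
    for s in seeds:
        k=min(cs,key=lambda k:np.linalg.norm(k[:,0].mean(0)-s))
        w=ray(c,k[:,0],z)
        (cx,cy),(a,b),t=cv2.minAreaRect((w*1000).astype(np.float32))
        if a<b: a,b,t=b,a,t+90
        t=(t+90)%180-90   # direction of long side from world x, deg
        out.append((k[:,0].mean(0).round(1),round(cx/10,2),round(cy/10,2),round(a,1),round(b,1),round(t,1)))
    return out
def steel(im,v=165,s=40):
    h=cv2.cvtColor(im,cv2.COLOR_BGR2HSV); return ((h[...,2]>v)&(h[...,1]<s)).astype(np.uint8)
def wood(im):
    h=cv2.cvtColor(im,cv2.COLOR_BGR2HSV); return ((h[...,2]>130)&(h[...,1]>60)&(h[...,0]>8)&(h[...,0]<28)).astype(np.uint8)
E
python3 - <<'E'
from h import *
im=cv2.imread("pics/w1.png"); c=np.load("w1.npy",allow_pickle=True).item()
st=steel(im); wd=wood(im)
S={"wideA":(252,131),"wideB":(154,209),"narA":(225,205),"narB":(308,187)}
for n,r in zip(S,rects(im,st,c,.014,S.values())): print(n,*r)
print("vee",*rects(im,steel(im,120),c,.03,[(173,147)])[0])
N={"wide":(343,69),"vee":(454,70),"narrow":(403,178)}
for n,r in zip(N,rects(im,wd,c,.014,N.values(),500)): print(n,*r)
h=cv2.cvtColor(im,cv2.COLOR_BGR2HSV); 
for n,p in N.items():
    roi=np.zeros(im.shape[:2],np.uint8); cv2.circle(roi,p,33,1,-1)
    g=cv2.morphologyEx(((h[...,1]<55)&(h[...,0]>90)).astype(np.uint8)*roi,cv2.MORPH_OPEN,np.ones((5,5)))
    print(n,"pocket",h[p[1],p[0]],*rects(im,g,c,.008,[p])[0])
cv2.imwrite("pics/m.png",np.hstack([st,wd])*255)
E
```

```text
wideA [251.8 131. ] 53.22 10.6 63.1 41.1 3.0
wideB [152.8 209.8] 66.35 -7.1 64.0 41.3 -24.2
narA [224.7 205. ] 65.37 5.38 63.0 21.5 24.8
narB [307.4 187.4] 62.18 19.11 63.3 21.0 -34.9
vee [173.4 146. ] 55.29 -1.33 50.7 43.5 13.6
wide [341.9  68.5] 44.11 24.28 109.2 86.2 -4.7
vee [453.9  69.1] 43.85 40.92 109.4 87.2 5.4
narrow [401.6 178.3] 60.63 34.27 110.5 87.9 -14.9
wide pocket [111  25 212] [342.2  69.3] 44.1 24.35 72.4 50.7 -4.5
vee pocket [110  24 212] [453.7  70.3] 43.84 41.11 59.0 38.7 5.7
narrow pocket [111  21 206] [401.3 178.3] 60.75 34.37 71.5 30.7 -14.6
```

>>> {"name": "play_rows", "arguments": {"targets": [[[0,0,2.5],[-2,-11,-26],0],[[0,0,2.5],[-2,-11,-26],105],[[0,0,2.5],[-2,-11,-26],105],[[0,0,2.5],[-2,-11,-26],105],[[0,0,2.5],[-2,-11,-26],105],[[0,0,2.5],[-2,-11,-26],105],[[0,0,2.5],[-2,-11,-26],105],[[0,0,2.5],[-2,-11,-26],105],[[0,0,2.5],[-2,-11,-26],105],[[0,0,2.5],[-2,-11,-26],105],[[0,0,2.5],[-2,-11,-26],105],[[0,0,2.5],[-2,-11,-26],105]]}}

```text
time: 2.9
ee_pos: [0.5333, 0.1061, 0.1674]
orientation: [2.166, 2.274, 0.003]
contact_force: [-0.1, 0.2, 0.4]
opening: 0.05
```

```bash
cat >> h.py <<'E'
from scipy.spatial.transform import Rotation as R
def look(name,z,v=165,s=40):
    st=readout.sense(); c=optics.calibration("wrist"); im=optics.read_camera("wrist")[:,:,::-1].copy(); cv2.imwrite(f"pics/{name}.png",im)
    p=st["ee_pos"]; M=R.from_rotvec(st["orientation"]).as_matrix(); yaw=np.degrees(np.arctan2(M[1,0],M[0,0]))
    print("t",round(st["time"],2),"tcp cm",np.round(p*100,2),"yaw",round(yaw,2),"tilt",np.round(np.degrees(M[:2,2]),2),"open",round(st["opening"],4),"q7",round(st["joint_positions"][6],2))
    m=steel(im,v,s); E=c["extrinsics"]; K=c["intrinsics"]
    q=E[:3,:3].T@(np.r_[p[:2],z]-E[:3,3]); px=K@q; px=px[:2]/px[2]
    r=rects(im,m,c,z,[px])[0]; print("below px",px.round(0),"blob",*r)
    d=(90+r[5]-yaw+90)%180-90
    print("shift cm",np.round([r[1]-p[0]*100,r[2]-p[1]*100],2),"turn",round(d,1))
E
python3 -c "
from h import *
look('w2',.014)"
```

```text
t 2.9 tcp cm [53.33 10.61 16.74] yaw 92.78 tilt [0.11 0.05] open 0.05 q7 1.44
below px [325. 191.] blob [324.5 188.4] 53.19 10.56 61.7 40.4 2.8
shift cm [-0.14 -0.05] turn 0.0
```

View pics/w2.png

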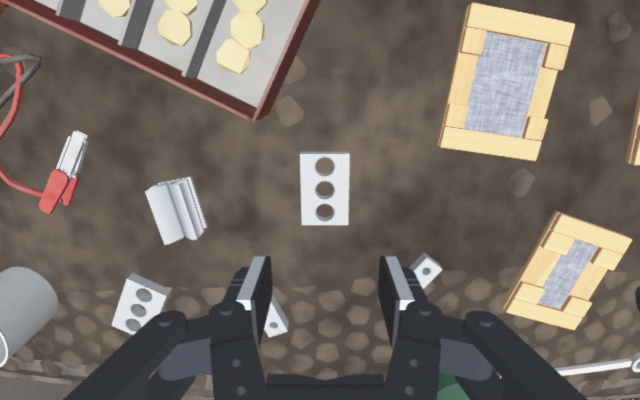

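The wide parallel is centred at (325,188) between the fingers, and both measurements agree within 1 mm. I'm descending.

>>> {"name": "play_rows", "arguments": {"targets": [[[0,0,0],[-0.1,0,-5],105],[[0,0,0],[-0.1,0,-9.5],105],[[0,0,0],[-0.1,0,-12],105],[[0,0,0],[-0.1,0,-13],105],[[0,0,0],[-0.1,0,-13.5],105],[[0,0,0],[-0.1,0,-13.8],105],[[0,0,0],[-0.1,0,-13.8],105]]}}

```text
time: 3.65
ee_pos: [0.5328, 0.1056, 0.0294]
orientation: [2.167, 2.273, 0.003]
contact_force: [1.1, -0.5, 0.3]
opening: 0.0502
```

Run:
```python
from h import *
s=readout.sense();print(s["ee_pos"].round(4),s["contact_force"].round(2))
im=optics.read_camera("side")[:,:,::-1]; cv2.imwrite("pics/s2.png",cv2.resize(im[170:270,270:390],None,fx=5,fy=5,interpolation=cv2.INTER_CUBIC))
```

```text
[0.5328 0.1056 0.0294] [ 1.09 -0.5   0.35]
```

View pics/s2.png

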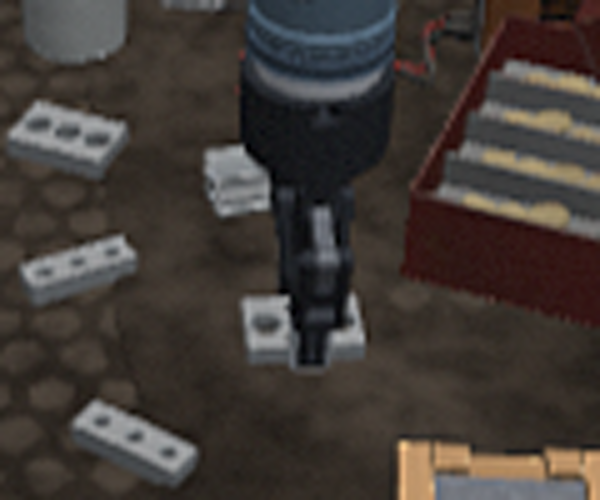

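The fingertips straddle the piece with the tips near the bench. I'll go a few mm lower while watching force, then close.

>>> {"name": "play_rows", "arguments": {"targets": [[[0,0,0],[0,0,-0.1],105],[[0,0,0],[0,0,-0.2],105],[[0,0,0],[0,0,-0.3],105],[[0,0,0],[0,0,-0.3],105]]}}

```text
time: 4.1
ee_pos: [0.5315, 0.1054, 0.0253]
orientation: [-2.168, -2.274, -0.0]
contact_force: [-0.8, -0.1, -0.5]
opening: 0.0502
```

>>> {"name": "play_rows", "arguments": {"targets": [[[0,0,0],[0,0,0],150],[[0,0,0],[0,0,0],200],[[0,0,0],[0,0,0],255],[[0,0,0],[0,0,0],255],[[0,0,0],[0,0,0],255],[[0,0,0],[0,0,0],255],[[0,0,0],[0,0,0],255]]}}

```text
time: 4.8
ee_pos: [0.5317, 0.1054, 0.0256]
orientation: [-2.168, -2.274, -0.0]
contact_force: [-1.4, -1.1, 5.1]
opening: 0.0383
```

>>> {"name": "play_rows", "arguments": {"targets": [[[0,0,0],[0,0,3],255],[[0,0,0],[0,0,7],255],[[0,0,-7.5],[-3,4,8],255],[[0,0,-7.5],[-6,8,8],255],[[0,0,-7.5],[-9.1,13.8,8],255],[[0,0,-7.5],[-9.1,13.8,8],255],[[0,0,-7.5],[-9.1,13.8,8],255],[[0,0,-7.5],[-9.1,13.8,8],255],[[0,0,-7.5],[-9.1,13.8,5],255],[[0,0,-7.5],[-9.1,13.8,3],255],[[0,0,-7.5],[-9.1,13.8,3],255]]}}

```text
time: 5.9
ee_pos: [0.4389, 0.2392, 0.0523]
orientation: [2.316, 2.122, -0.013]
contact_force: [-1.5, -0.7, -2.9]
opening: 0.0383
```

Run:
```python
from h import *
look('w3',.045)
```

```text
t 5.9 tcp cm [43.89 23.92  5.23] yaw 85.02 tilt [-0.32 -0.33] open 0.0383 q7 1.04
below px [326. 292.] blob [327.6 259.1] 43.08 23.95 72.6 61.4 -4.9
shift cm [-0.81  0.03] turn 0.1
```

View pics/w3.png

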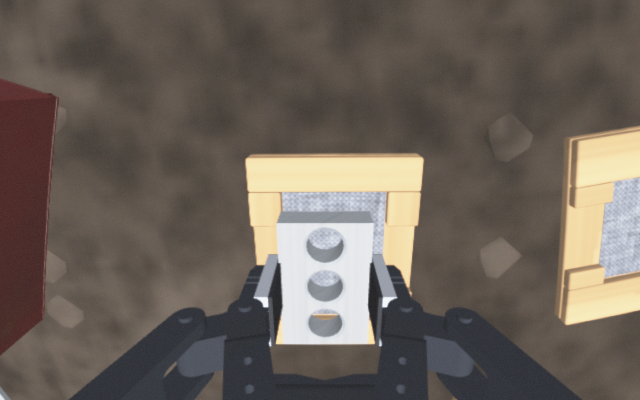

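The parallel is held squarely at (325,280) over the wide pocket. Lowering.

>>> {"name": "play_rows", "arguments": {"targets": [[[0,0,0],[0,0,0],255],[[0,0,0],[0,0,0],255],[[0,0,0],[0,0,-1.2],255],[[0,0,0],[0,0,-1.8],255],[[0,0,0],[0,0,-2.1],255],[[0,0,0],[0,0,-2.1],255],[[0,0,0],[0,0,-2.1],255]]}}

```text
time: 6.65
ee_pos: [0.4406, 0.2434, 0.0341]
orientation: [2.312, 2.127, -0.0]
contact_force: [0.6, -0.2, -2.6]
opening: 0.0384
```

>>> {"name": "play_rows", "arguments": {"targets": [[[0,0,0],[0,0,-0.05],255],[[0,0,0],[0,0,-0.05],220],[[0,0,0],[0,0,-0.05],140],[[0,0,0],[0,0,-0.05],105],[[0,0,0],[0,0,-0.05],105],[[0,0,0],[0,0,-0.05],105],[[0,0,0],[0,0,2],105],[[0,0,0],[0,0,6],105],[[0,0,0],[0,0,11],105],[[0,0,0],[0,0,13],105],[[0,0,0],[0,0,13],105],[[0,0,0],[0,0,13],105]]}}

```text
time: 7.85
ee_pos: [0.4407, 0.2436, 0.1647]
orientation: [-2.312, -2.127, -0.002]
contact_force: [0.0, 0.0, -0.2]
opening: 0.05
```

Run:
```python
from h import *
look('w4',.022,225,18)
```

```text
t 7.85 tcp cm [44.07 24.36 16.47] yaw 85.23 tilt [0.05 0.06] open 0.05 q7 0.97
below px [325. 196.] blob [324.2 194.2] 44.13 24.29 60.8 40.3 -4.8
shift cm [ 0.06 -0.07] turn -0.0
```

View pics/w4.png

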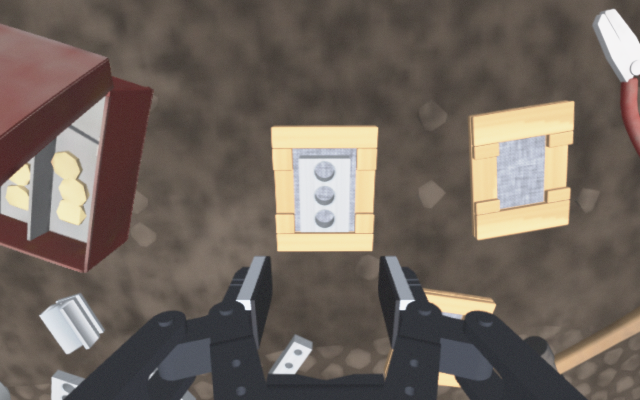

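The first wide parallel is flat and centred in its pocket at (324,194). Next is wide B, with a detour around the toolbox.

>>> {"name": "play_rows", "arguments": {"targets": [[[0,0,-5],[5,0,3],105],[[0,0,-10],[10,-2,5],105],[[0,0,-19.5],[15,-5,5],105],[[0,0,-19.5],[19,-9,5],105],[[0,0,-19.5],[22.3,-14,5],105],[[0,0,-19.5],[22.3,-20,5],105],[[0,0,-19.5],[22.3,-25,5],105],[[0,0,-19.5],[22.3,-31.4,2],105],[[0,0,-19.5],[22.3,-31.4,0],105],[[0,0,-19.5],[22.3,-31.4,0],105],[[0,0,-19.5],[22.3,-31.4,0],105],[[0,0,-19.5],[22.3,-31.4,0],105],[[0,0,-19.5],[22.3,-31.4,0],105],[[0,0,-19.5],[22.3,-31.4,0],105]]}}

```text
time: 9.3
ee_pos: [0.6647, -0.067, 0.1651]
orientation: [-2.634, -1.711, -0.004]
contact_force: [0.5, 0.5, 0.6]
opening: 0.0503
```

Run:
```python
from h import *
look('w5',.014)
```

```text
t 9.3 tcp cm [66.47 -6.7  16.51] yaw 66.01 tilt [0.1 0.1] open 0.0503 q7 1.39
below px [325. 192.] blob [319.9 191.5] 66.38 -7.11 62.5 40.6 -24.3
shift cm [-0.09 -0.41] turn -0.3
```

View pics/w5.png

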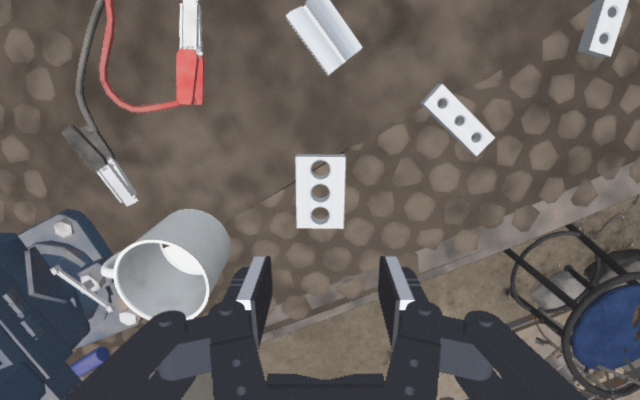

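Wide B is centred at (320,191), and the mug is clear on the left at (175,270). Descending and closing.

>>> {"name": "play_rows", "arguments": {"targets": [[[0,0,0],[0,0,0],105],[[0,0,0],[0,0,-5],105],[[0,0,0],[0,0,-9.5],105],[[0,0,0],[0,0,-12],105],[[0,0,0],[0,0,-13.2],105],[[0,0,0],[0,0,-13.7],105],[[0,0,0],[0,0,-13.9],105],[[0,0,0],[0,0,-13.9],105],[[0,0,0],[0,0,-13.9],150],[[0,0,0],[0,0,-13.9],200],[[0,0,0],[0,0,-13.9],255],[[0,0,0],[0,0,-13.9],255],[[0,0,0],[0,0,-13.9],255],[[0,0,0],[0,0,-13.9],255],[[0,0,0],[0,0,-13.9],255]]}}

```text
time: 10.85
ee_pos: [0.6654, -0.071, 0.0276]
orientation: [2.637, 1.703, 0.005]
contact_force: [-0.5, 0.1, 5.9]
opening: 0.0378
```

>>> {"name": "play_rows", "arguments": {"targets": [[[0,0,0],[0,0,3],255],[[0,0,0],[0,0,7.5],255],[[0,0,0],[0,5,12],255],[[0,0,0],[0,10,14],255],[[0,0,0],[0,14.5,14],255],[[0,0,5],[-3,18,14],255],[[0,0,12],[-7,22,14],255],[[0,0,19.5],[-11,26,14],255],[[0,0,19.5],[-14,29,14],255],[[0,0,19.5],[-18,31.4,14],255],[[0,0,19.5],[-22.1,31.4,12],255],[[0,0,19.5],[-22.1,31.4,8],255],[[0,0,19.5],[-22.1,31.4,5],255],[[0,0,19.5],[-22.1,31.4,4.2],255],[[0,0,19.5],[-22.1,31.4,4.2],255],[[0,0,19.5],[-22.1,31.4,4.2],255],[[0,0,19.5],[-22.1,31.4,4.2],255],[[0,0,19.5],[-22.1,31.4,4.2],255]]}}

```text
time: 12.65
ee_pos: [0.4441, 0.244, 0.0688]
orientation: [2.312, 2.126, 0.005]
contact_force: [-0.1, -0.3, -2.4]
opening: 0.0383
```

Run:
```python
from h import *
st=readout.sense(); p=st["ee_pos"]; print(p.round(4),st["contact_force"].round(1))
look('w6',.055,215,18)
```

```text
[0.4441 0.244  0.0688] [-0.1 -0.3 -2.4]
t 12.65 tcp cm [44.41 24.4   6.88] yaw 85.19 tilt [0.15 0.11] open 0.0383 q7 1.05
below px [326. 284.] blob [324.8 274.6] 44.29 24.37 61.1 39.8 -4.9
shift cm [-0.12 -0.03] turn -0.1
```

View pics/w6.png

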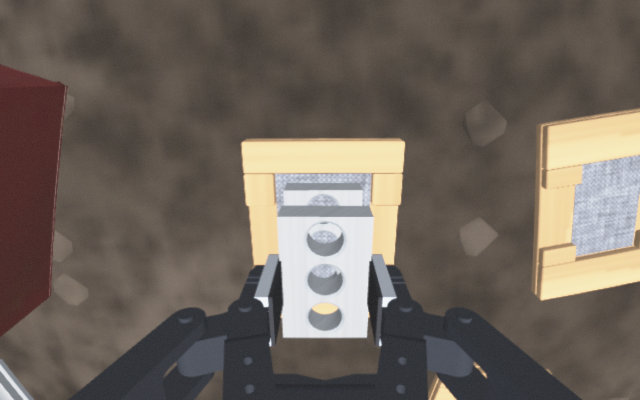

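The mate is held parallel above the first one, with a 1.5 mm offset to correct. Lowering.

>>> {"name": "play_rows", "arguments": {"targets": [[[0,0,0],[-0.15,-0.1,-0.8],255],[[0,0,0],[-0.15,-0.1,-1.4],255],[[0,0,0],[-0.15,-0.1,-1.7],255],[[0,0,0],[-0.15,-0.1,-1.85],255],[[0,0,0],[-0.15,-0.1,-1.85],255],[[0,0,0],[-0.15,-0.1,-1.85],255]]}}

```text
time: 13.3
ee_pos: [0.4402, 0.2419, 0.0495]
orientation: [-2.311, -2.126, 0.005]
contact_force: [-5.3, -1.9, 10.1]
opening: 0.0383
```

>>> {"name": "play_rows", "arguments": {"targets": [[[0,0,0],[0,0,0],220],[[0,0,0],[0,0,0],140],[[0,0,0],[0,0,0],105],[[0,0,0],[0,0,0],105],[[0,0,0],[0,0,0],105],[[0,0,0],[0,0,2],105],[[0,0,0],[0,0,6],105],[[0,0,0],[0,0,11],105],[[0,0,0],[0,0,11.5],105],[[0,0,0],[0,0,11.5],105],[[0,0,0],[0,0,11.5],105]]}}

```text
time: 14.4
ee_pos: [0.4403, 0.242, 0.1627]
orientation: [-2.312, -2.127, 0.003]
contact_force: [-0.4, 0.4, -0.0]
opening: 0.0504
```

Run:
```python
from h import *
look('w7',.036,215,18)
im=cv2.imread("pics/w7.png"); cv2.imwrite("pics/w7c.png",cv2.resize(im[100:280,230:430],None,fx=3,fy=3,interpolation=cv2.INTER_CUBIC))
```

```text
t 14.4 tcp cm [44.03 24.2  16.27] yaw 85.24 tilt [-0.09 -0.06] open 0.0504 q7 0.98
below px [325. 202.] blob [324.4 198.5] 43.92 24.14 61.6 43.0 -4.7
shift cm [-0.11 -0.06] turn 0.1
```

View pics/w7c.png

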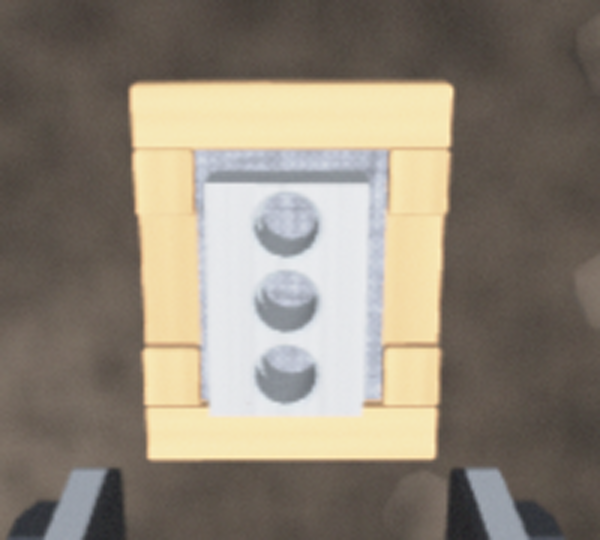

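The stack looks square in the pocket, offset by about 2 mm and 1.5 mm. Before working the narrow pair I'll check the oil can's clearance numerically.

Run:
```python
from h import *
c=np.load("w1.npy",allow_pickle=True).item()
print("can centre z.03/.06",ray(c,[(342,252)],.03),ray(c,[(342,248)],.06),"spout tip",ray(c,[(290,318)],.152))
im=cv2.imread("pics/side0.png"); print("side can bottom front",ray("side",[(246,287)],0),"spout",ray("side",[(233,209)],.152))
```

```text
can centre z.03/.06 [[0.72917486 0.24917758]] [[0.70691582 0.24713418]] spout tip [[0.76981373 0.1723035 ]]
side can bottom front [[0.73963416 0.27837488]] spout [[0.76702235 0.180407  ]]
```

>>> {"name": "play_rows", "arguments": {"targets": [[[0,0,-8],[4,-1,3],105],[[0,0,-16],[8,-2,3],105],[[0,0,-24],[13,-4,2],130],[[0,0,-30.2],[18.1,-5.1,0],130],[[0,0,-30.2],[18.1,-5.1,0],130],[[0,0,-30.2],[18.1,-5.1,0],130],[[0,0,-30.2],[18.1,-5.1,0],130],[[0,0,-30.2],[18.1,-5.1,0],130],[[0,0,-30.2],[18.1,-5.1,0],130],[[0,0,-30.2],[18.1,-5.1,0],130]]}}

```text
time: 15.45
ee_pos: [0.6214, 0.1925, 0.1647]
orientation: [-2.784, -1.453, -0.002]
contact_force: [0.9, 0.4, -0.2]
opening: 0.0422
```

Run:
```python
from h import *
look('w8',.014)
```

```text
t 15.45 tcp cm [62.14 19.25 16.47] yaw 55.13 tilt [0.03 0.08] open 0.0422 q7 0.79
below px [325. 192.] blob [324.2 192.7] 62.17 19.1 61.6 20.0 -34.3
shift cm [ 0.03 -0.15] turn 0.6
```

View pics/w8.png

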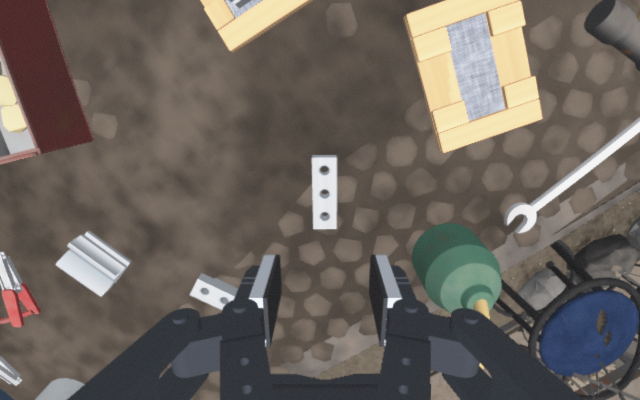

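Narrow B is centred at (324,192), with about 9 cm clear of the oil can at (455,262). Grasping.

>>> {"name": "play_rows", "arguments": {"targets": [[[0,0,0.5],[0,0,-5],130],[[0,0,0.5],[0,0,-9.5],130],[[0,0,0.5],[0,0,-12],130],[[0,0,0.5],[0,0,-13.1],130],[[0,0,0.5],[0,0,-13.5],130],[[0,0,0.5],[0,0,-13.5],130],[[0,0,0.5],[0,0,-13.5],170],[[0,0,0.5],[0,0,-13.5],210],[[0,0,0.5],[0,0,-13.5],255],[[0,0,0.5],[0,0,-13.5],255],[[0,0,0.5],[0,0,-13.5],255],[[0,0,0.5],[0,0,-13.5],255],[[0,0,0.5],[0,0,-13.5],255]]}}

```text
time: 16.8
ee_pos: [0.6239, 0.1918, 0.0312]
orientation: [2.78, 1.463, 0.006]
contact_force: [-0.7, -1.3, 6.4]
opening: 0.0181
```

Run:
```python
from h import *
s=readout.sense();M=R.from_rotvec(s["orientation"]).as_matrix();print(s["ee_pos"].round(4),s["contact_force"].round(1),s["opening"],np.degrees(np.arctan2(M[1,0],M[0,0])))
```

```text
[0.6239 0.1918 0.0312] [-0.7 -1.3  6.4] 0.018075549206003898 55.5245108254405
```

>>> {"name": "play_rows", "arguments": {"targets": [[[0,0,0],[0,0,3],255],[[0,0,0],[-2,0,7.5],255],[[0,0,6],[-5,3,9],255],[[0,0,14],[-5,7,9],255],[[0,0,19.7],[-5,11,9],255],[[0,0,19.7],[-1.4,15.1,8],255],[[0,0,19.7],[-1.4,15.1,5],255],[[0,0,19.7],[-1.4,15.1,3],255],[[0,0,19.7],[-1.4,15.1,3],255],[[0,0,19.7],[-1.4,15.1,3],255],[[0,0,19.7],[-1.4,15.1,3],255],[[0,0,19.7],[-1.4,15.1,3],255]]}}

```text
time: 18.0
ee_pos: [0.6094, 0.3425, 0.0609]
orientation: [2.489, 1.916, 0.005]
contact_force: [-0.1, 0.6, -1.1]
opening: 0.0181
```

Run:
```python
from h import *
look('w9',.041,215,18)
```

```text
t 18.0 tcp cm [60.94 34.25  6.09] yaw 75.19 tilt [0.16 0.1 ] open 0.0181 q7 0.92
below px [326. 276.] blob [324.5 270.4] 60.95 34.19 62.6 21.6 -14.9
shift cm [ 0.01 -0.06] turn -0.1
```

>>> {"name": "play_rows", "arguments": {"targets": [[[0,0,0],[-0.2,0.1,-1],255],[[0,0,0],[-0.2,0.1,-1.6],255],[[0,0,0],[-0.2,0.1,-2],255],[[0,0,0],[-0.2,0.1,-2.15],255],[[0,0,0],[-0.2,0.1,-2.15],255],[[0,0,0],[-0.2,0.1,-2.15],255]]}}

```text
time: 18.65
ee_pos: [0.605, 0.3434, 0.0392]
orientation: [-2.487, -1.917, 0.005]
contact_force: [-6.2, -1.8, 10.9]
opening: 0.0182
```

>>> {"name": "play_rows", "arguments": {"targets": [[[0,0,0],[0,0,0],220],[[0,0,0],[0,0,0],170],[[0,0,0],[0,0,0],130],[[0,0,0],[0,0,0],130],[[0,0,0],[0,0,0],130],[[0,0,0],[0,0,2],130],[[0,0,0],[0,0,6],130],[[0,0,0],[0,0,11],130],[[0,0,0],[0,0,12.5],130],[[0,0,0],[0,0,12.5],130],[[0,0,0],[0,0,12.5],130]]}}

```text
time: 19.75
ee_pos: [0.606, 0.3433, 0.1629]
orientation: [-2.488, -1.917, -0.001]
contact_force: [-0.4, -0.5, -0.3]
opening: 0.0418
```

Run:
```python
from h import *
look('w10',.022,225,18)
```

```text
t 19.75 tcp cm [60.6  34.33 16.29] yaw 75.23 tilt [0.02 0.03] open 0.0418 q7 0.89
below px [325. 196.] blob [324.6 191.9] 60.39 34.33 60.9 19.8 -14.8
shift cm [-0.21 -0.  ] turn -0.0
```

View pics/w10.png

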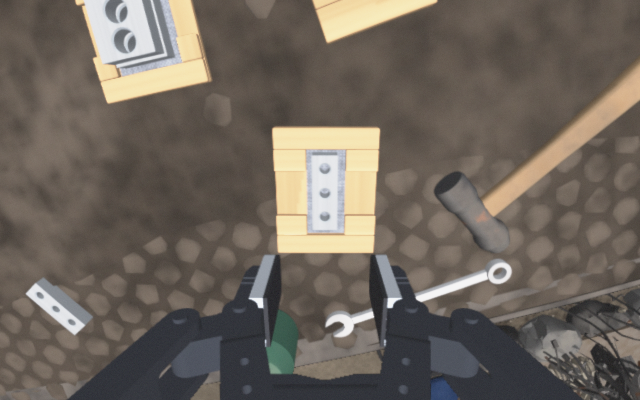

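The first narrow parallel is flat in the narrow pocket at (325,192). Next is narrow A.

>>> {"name": "play_rows", "arguments": {"targets": [[[0,0,8],[-4,-2,4],130],[[0,0,16],[-5,-7,4],130],[[0,0,24],[-5,-12,4],130],[[0,0,32],[-5,-17,4],130],[[0,0,39.5],[-4,-22,4],130],[[0,0,39.5],[0,-25,4],130],[[0,0,39.5],[4.7,-29,2],130],[[0,0,39.5],[4.7,-29,0],130],[[0,0,39.5],[4.7,-29,0],130],[[0,0,39.5],[4.7,-29,0],130],[[0,0,39.5],[4.7,-29,0],130],[[0,0,39.5],[4.7,-29,0],130],[[0,0,39.5],[4.7,-29,0],130]]}}

```text
time: 21.1
ee_pos: [0.6531, 0.0551, 0.1633]
orientation: [1.691, 2.647, 0.003]
contact_force: [0.4, 0.2, 0.4]
opening: 0.0419
```

Run:
```python
from h import *
look('w11',.014)
```

```text
t 21.1 tcp cm [65.31  5.51 16.33] yaw 114.86 tilt [0.08 0.06] open 0.0419 q7 2.0
below px [325. 193.] blob [322.8 191.4] 65.38 5.33 62.9 20.5 25.4
shift cm [ 0.07 -0.18] turn 0.5
```

>>> {"name": "play_rows", "arguments": {"targets": [[[0,0,0.5],[0,0,-5],130],[[0,0,0.5],[0,0,-9.5],130],[[0,0,0.5],[0,0,-12],130],[[0,0,0.5],[0,0,-13],130],[[0,0,0.5],[0,0,-13.3],130],[[0,0,0.5],[0,0,-13.3],130],[[0,0,0.5],[0,0,-13.3],170],[[0,0,0.5],[0,0,-13.3],210],[[0,0,0.5],[0,0,-13.3],255],[[0,0,0.5],[0,0,-13.3],255],[[0,0,0.5],[0,0,-13.3],255],[[0,0,0.5],[0,0,-13.3],255],[[0,0,0.5],[0,0,-13.3],255]]}}

```text
time: 22.45
ee_pos: [0.655, 0.0535, 0.0318]
orientation: [1.681, 2.65, 0.004]
contact_force: [-0.5, 0.0, 5.5]
opening: 0.0176
```

>>> {"name": "play_rows", "arguments": {"targets": [[[0,0,0],[0,0,3],255],[[0,0,0],[-2,0,8],255],[[0,0,-5],[-6,2,12],255],[[0,0,-12],[-9.5,5,13],255],[[0,0,-20],[-9.5,10,13],255],[[0,0,-28],[-9.5,15,13],255],[[0,0,-36],[-9.5,20,13],255],[[0,0,-40],[-9.5,24,12],255],[[0,0,-40],[-4.8,29,10],255],[[0,0,-40],[-4.8,29,7],255],[[0,0,-40],[-4.8,29,4.2],255],[[0,0,-40],[-4.8,29,4.2],255],[[0,0,-40],[-4.8,29,4.2],255],[[0,0,-40],[-4.8,29,4.2],255],[[0,0,-40],[-4.8,29,4.2],255],[[0,0,-40],[-4.8,29,4.2],255]]}}

```text
time: 24.05
ee_pos: [0.6062, 0.3435, 0.0735]
orientation: [2.489, 1.917, 0.005]
contact_force: [0.5, -0.3, -0.4]
opening: 0.018
```

Run:
```python
from h import *
look('w12',.053,215,18)
```

```text
t 24.05 tcp cm [60.62 34.35  7.35] yaw 75.19 tilt [0.15 0.11] open 0.018 q7 0.94
below px [326. 275.] blob [324.1 269.5] 60.66 34.22 62.5 22.0 -15.4
shift cm [ 0.04 -0.13] turn -0.6
```

View pics/w12.png

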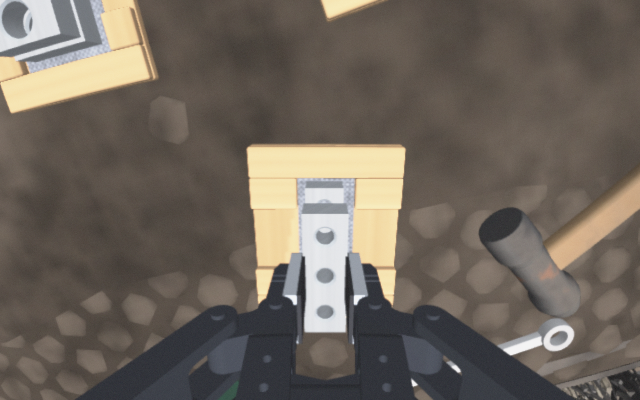

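The held narrow parallel sits over its mate within about 2 mm. Lowering and releasing.

>>> {"name": "play_rows", "arguments": {"targets": [[[0,0,0],[0,0.05,-0.9],255],[[0,0,0],[0,0.05,-1.5],255],[[0,0,0],[0,0.05,-1.8],255],[[0,0,0],[0,0.05,-1.95],255],[[0,0,0],[0,0.05,-1.95],255],[[0,0,0],[0,0.05,-1.95],255]]}}

```text
time: 24.7
ee_pos: [0.6044, 0.3438, 0.0538]
orientation: [-2.487, -1.917, 0.004]
contact_force: [-4.9, -2.2, 11.7]
opening: 0.0177
```

>>> {"name": "play_rows", "arguments": {"targets": [[[0,0,0],[0,0,0],220],[[0,0,0],[0,0,0],170],[[0,0,0],[0,0,0],130],[[0,0,0],[0,0,0],130],[[0,0,0],[0,0,0],130],[[0,0,0],[0,0,2],130],[[0,0,0],[0,0,6],130],[[0,0,0],[0,0,11],105],[[0,0,0],[0,0,11],105],[[0,0,0],[0,0,11],105],[[0,0,0],[0,0,11],105]]}}

```text
time: 25.8
ee_pos: [0.6041, 0.3436, 0.1605]
orientation: [-2.488, -1.917, 0.004]
contact_force: [-0.7, 0.4, -0.2]
opening: 0.0504
```

Run:
```python
from h import *
look('w13',.036,225,18)
```

```text
t 25.8 tcp cm [60.41 34.36 16.05] yaw 75.24 tilt [-0.12 -0.06] open 0.0504 q7 0.91
below px [326. 203.] blob [326.  200.6] 60.42 34.44 61.3 21.3 -14.3
shift cm [0.01 0.08] turn 0.5
```

The narrow stack measures flush: top (60.42, 34.44) cm against bottom (60.39, 34.33). Now the vee block. First I'll check the toolbox lid's clearance while moving above it.

Run:
```python
from h import *
def P(n): 
    c=optics.calibration(n); return c,np.linalg.inv(c["extrinsics"])[:3]
a,Pa=P("scene"); b,Pb=P("side")
u=lambda c,p: cv2.undistortPoints(np.array([[p]],float),c["intrinsics"],c["D"]).reshape(2,1)
for p,q in [((338,187),(423,182)),((400,182),(405,140))]:
    X=cv2.triangulatePoints(Pa,Pb,u(a,p),u(b,q)); X=(X/X[3])[:3,0]; 
    e=[np.hypot(*(c["intrinsics"][0,0]*((Y:=Q[:,:3]@X+Q[:,3])[:2]/Y[2]-u(c,r)[:,0]))) for c,Q,r in ((a,Pa,p),(b,Pb,q))]
    print(X.round(3),np.round(e,1))
```

```text
[0.336 0.153 0.228] [6.4 7.9]
[ 0.311 -0.106  0.182] [0.3 0.3]
```

>>> {"name": "play_rows", "arguments": {"targets": [[[0,0,8],[-4,-2,5],105],[[0,0,16],[-5,-7,7],105],[[0,0,24],[-5,-12,7],105],[[0,0,30],[-5,-17,7],105],[[0,0,30],[-5,-22,7],105],[[0,0,30],[-5,-27,7],105],[[0,0,30],[-5,-32,7],105],[[0,0,30],[-5,-35.6,4],105],[[0,0,30],[-5,-35.6,3],105],[[0,0,30],[-5,-35.6,3],105],[[0,0,30],[-5,-35.6,3],105],[[0,0,30],[-5,-35.6,3],105],[[0,0,30],[-5,-35.6,3],105]]}}

```text
time: 27.15
ee_pos: [0.5559, -0.0097, 0.1924]
orientation: [1.902, 2.5, 0.002]
contact_force: [0.9, 0.2, -0.6]
opening: 0.0501
```

Run:
```python
from h import *
look('w14',.03,130)
im=cv2.imread("pics/w14.png"); cv2.imwrite("pics/w14c.png",cv2.resize(im[120:280,225:425],None,fx=3,fy=3,interpolation=cv2.INTER_CUBIC))
```

```text
t 27.15 tcp cm [55.59 -0.97 19.24] yaw 105.45 tilt [0.07 0.05] open 0.0501 q7 1.92
below px [325. 188.] blob [315.2 181. ] 55.22 -1.9 53.0 30.0 14.0
shift cm [-0.37 -0.93] turn -1.5
```

View pics/w14c.png

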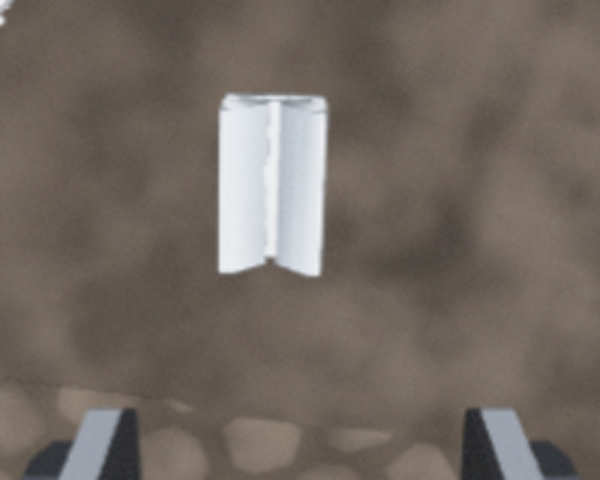

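The vee block has its vee up at crop (272,188), which is px (316,183), with its length at 14°. The lid is well clear. Grasping.

>>> {"name": "play_rows", "arguments": {"targets": [[[0,0,-1.3],[0,-0.6,-2],105],[[0,0,-1.3],[0,-0.6,-6],105],[[0,0,-1.3],[0,-0.6,-10],105],[[0,0,-1.3],[0,-0.6,-13.5],105],[[0,0,-1.3],[0,-0.6,-15.2],105],[[0,0,-1.3],[0,-0.6,-15.7],105],[[0,0,-1.3],[0,-0.6,-15.7],105],[[0,0,-1.3],[0,-0.6,-15.7],150],[[0,0,-1.3],[0,-0.6,-15.7],200],[[0,0,-1.3],[0,-0.6,-15.7],255],[[0,0,-1.3],[0,-0.6,-15.7],255],[[0,0,-1.3],[0,-0.6,-15.7],255],[[0,0,-1.3],[0,-0.6,-15.7],255]]}}

```text
time: 28.5
ee_pos: [0.557, -0.018, 0.0367]
orientation: [1.934, 2.472, 0.005]
contact_force: [-1.0, -0.5, 6.1]
opening: 0.0289
```

>>> {"name": "play_rows", "arguments": {"targets": [[[0,0,0],[0,0,3],255],[[0,0,0],[0,0,7.5],255],[[0,0,0],[0,4,10],255],[[0,0,0],[0,9,10],255],[[0,0,0],[0,14,10],255],[[0,0,0],[0,19,10],255],[[0,0,-4],[-2,23.5,10],255],[[0,0,-8.5],[-4,28,10],255],[[0,0,-8.5],[-6,32.5,10],255],[[0,0,-8.5],[-8.5,36.8,10],255],[[0,0,-8.5],[-11.4,40.5,9],255],[[0,0,-8.5],[-11.4,42.9,6],255],[[0,0,-8.5],[-11.4,42.9,3.2],255],[[0,0,-8.5],[-11.4,42.9,3.2],255],[[0,0,-8.5],[-11.4,42.9,3.2],255],[[0,0,-8.5],[-11.4,42.9,3.2],255],[[0,0,-8.5],[-11.4,42.9,3.2],255]]}}

```text
time: 30.2
ee_pos: [0.4429, 0.4107, 0.0687]
orientation: [2.116, 2.322, 0.005]
contact_force: [-0.4, -0.2, -2.9]
opening: 0.0289
```

Run:
```python
from h import *
look('w15',.06,215,18)
```

```text
t 30.2 tcp cm [44.29 41.07  6.87] yaw 95.3 tilt [0.14 0.12] open 0.0289 q7 1.03
below px [326. 290.] blob [324.6 267.5] 43.32 40.94 42.7 3.0 5.1
shift cm [-0.97 -0.13] turn -0.2
```

View pics/w15.png

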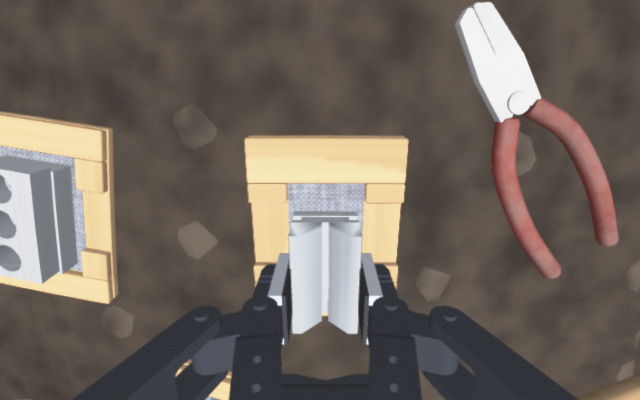

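The vee block is held squarely, its top face spanning rows 222–333 at column 325. I'll compute its centre.

Run:
```python
from h import *
print(readout.sense()["ee_pos"].round(4)); w=ray("wrist",[(325,222),(325,332)],.062); print(w.round(4),w.mean(0).round(4),np.linalg.norm(w[1]-w[0]))
```

```text
[0.4427 0.4108 0.0686]
[[0.4104 0.4076]
 [0.4635 0.4125]] [0.4369 0.4101] 0.05326754254559457
```

>>> {"name": "play_rows", "arguments": {"targets": [[[0,0,0],[0.2,0,-1.2],255],[[0,0,0],[0.2,0,-1.9],255],[[0,0,0],[0.2,0,-2.2],255],[[0,0,0],[0.2,0,-2.4],255],[[0,0,0],[0.2,0,-2.4],255],[[0,0,0],[0.2,0,-2.4],255]]}}

```text
time: 30.85
ee_pos: [0.4426, 0.4101, 0.0447]
orientation: [-2.113, -2.323, 0.005]
contact_force: [-4.7, -5.5, 13.7]
opening: 0.0287
```

>>> {"name": "play_rows", "arguments": {"targets": [[[0,0,0],[0,0,0],220],[[0,0,0],[0,0,0],170],[[0,0,0],[0,0,0],105],[[0,0,0],[0,0,0],105],[[0,0,0],[0,0,0],105],[[0,0,0],[0,0,2],105],[[0,0,0],[0,0,6],105],[[0,0,0],[0,0,11],105],[[0,0,0],[-2,-8,18],105],[[0,0,0],[-2,-10,24],105],[[0,0,0],[-2,-10,27],105],[[0,0,0],[-2,-10,27],105],[[0,0,0],[-2,-10,27],105],[[0,0,0],[-2,-10,27],105]]}}

```text
time: 32.25
ee_pos: [0.4237, 0.311, 0.314]
orientation: [-2.114, -2.323, -0.005]
contact_force: [0.9, -0.3, -1.3]
opening: 0.0501
```

Run:
```python
from h import *
s=readout.sense(); print(s["ee_pos"].round(3),s["time"])
c=optics.calibration("wrist"); im=optics.read_camera("wrist")[:,:,::-1].copy(); sd=optics.read_camera("side")[:,:,::-1]
a=cv2.resize(sd[240:370,250:450],(600,390),interpolation=cv2.INTER_CUBIC)
d=optics.read_camera("scene")[:,:,::-1]
cv2.imwrite("pics/fin.png",np.vstack([cv2.resize(im,(400,250)) if 0 else cv2.resize(im[:230,100:600],(600,276)),a[:300]]))
cv2.imwrite("pics/w16.png",im)
```

```text
[0.424 0.311 0.314] 32.25
```

The picture limit is reached, so I'll do the last check numerically.

Run:
```python
from h import *
c=optics.calibration("wrist"); im=cv2.imread("pics/w16.png"); E=c["extrinsics"]
def px(x,y,z):
    p,_=cv2.projectPoints(np.array([[x,y,z]]),*(lambda V:(cv2.Rodrigues(V[:3,:3])[0],V[:3,3]))(np.linalg.inv(E)),c["intrinsics"],c["D"]); return p[0,0]
for n,x,y,z,v in [("wide",.441,.243,.036,215),("narrow",.604,.343,.036,215),("vee",.4384,.4105,.038,170)]:
  for vv in (v,v+15):
    p=px(x,y,z); roi=np.zeros(im.shape[:2],np.uint8); cv2.circle(roi,tuple(int(k) for k in p),40,1,-1)
    m=steel(im,vv,18)*roi; print(n,vv,p.round(0),*rects(im,m,c,z,[p])[0])
  print(" nest",*rects(im,wood(im),c,.014,[p],500)[0])
```

```text
wide 215 [267. 173.] [267.5 168.2] 43.53 24.23 61.3 42.2 -4.8
wide 230 [267. 173.] [265.7 164.1] 43.55 24.05 60.8 38.7 -4.7
 nest [269.5 162.6] 43.65 24.2 109.5 85.2 -4.5
narrow 215 [336. 297.] [336.2 291.8] 59.72 34.2 60.8 19.3 -14.6
narrow 230 [336. 297.] [336.2 292.2] 59.77 34.22 59.9 19.0 -15.3
 nest [335.2 282.4] 59.84 34.14 113.3 86.2 -15.1
vee 170 [407. 184.] [405.5 175.7] 43.03 40.4 57.6 34.0 5.5
vee 185 [407. 184.] [412.8 174.2] 42.94 41.35 57.6 14.7 5.0
 nest [400.6 172.8] 43.31 40.73 108.6 85.4 5.5
```

The wide and narrow stacks are centred relative to their nests. I'll take one closer numeric look straight above the vee block.

>>> {"name": "play_rows", "arguments": {"targets": [[[0,0,0],[1.5,5,-5],105],[[0,0,0],[1.5,10,-9],105],[[0,0,0],[1.5,10,-11.4],105],[[0,0,0],[1.5,10,-11.4],105],[[0,0,0],[1.5,10,-11.4],105],[[0,0,0],[1.5,10,-11.4],105],[[0,0,0],[1.5,10,-11.4],105],[[0,0,0],[1.5,10,-11.4],105]]}}

```text
time: 33.2
ee_pos: [0.4395, 0.4104, 0.201]
orientation: [-2.116, -2.322, -0.006]
contact_force: [0.8, 0.2, -0.4]
opening: 0.0505
```

Run:
```python
from h import *
c=optics.calibration("wrist"); look('w17',.038,225,18); im=cv2.imread("pics/w17.png")
print("nest",*rects(im,wood(im),c,.014,[(325,190)],500)[0])
h=cv2.cvtColor(im,cv2.COLOR_BGR2HSV)
print("col",[tuple(h[y,318]) for y in range(130,260,5)]); print("row",[tuple(h[190,x]) for x in range(270,380,4)])
```

```text
t 33.2 tcp cm [43.95 41.04 20.1 ] yaw 95.31 tilt [0.14 0.16] open 0.0505 q7 0.97
below px [325. 188.] blob [323.4 183.5] 43.61 40.91 43.6 2.6 5.2
shift cm [-0.34 -0.13] turn -0.1
nest [324.7 174.8] 43.79 41.04 109.1 85.0 5.2
col [(np.uint8(22), np.uint8(75), np.uint8(244)), (np.uint8(23), np.uint8(60), np.uint8(246)), (np.uint8(24), np.uint8(56), np.uint8(247)), (np.uint8(24), np.uint8(62), np.uint8(247)), (np.uint8(112), np.uint8(23), np.uint8(213)), (np.uint8(109), np.uint8(21), np.uint8(174)), (np.uint8(110), np.uint8(18), np.uint8(214)), (np.uint8(105), np.uint8(14), np.uint8(222)), (np.uint8(104), np.uint8(15), np.uint8(222)), (np.uint8(103), np.uint8(14), np.uint8(220)), (np.uint8(103), np.uint8(14), np.uint8(220)), (np.uint8(103), np.uint8(14), np.uint8(220)), (np.uint8(102), np.uint8(15), np.uint8(220)), (np.uint8(103), np.uint8(16), np.uint8(220)), (np.uint8(105), np.uint8(12), np.uint8(221)), (np.uint8(104), np.uint8(13), np.uint8(220)), (np.uint8(105), np.uint8(12), np.uint8(221)), (np.uint8(21), np.uint8(76), np.uint8(244)), (np.uint8(22), np.uint8(66), np.uint8(246)), (n
[... 878 characters left out ...]
t8(15), np.uint8(220)), (np.uint8(109), np.uint8(9), np.uint8(227)), (np.uint8(108), np.uint8(16), np.uint8(205)), (np.uint8(106), np.uint8(19), np.uint8(206)), (np.uint8(102), np.uint8(18), np.uint8(217)), (np.uint8(105), np.uint8(9), np.uint8(228)), (np.uint8(113), np.uint8(23), np.uint8(192)), (np.uint8(120), np.uint8(10), np.uint8(208)), (np.uint8(21), np.uint8(74), np.uint8(245)), (np.uint8(21), np.uint8(77), np.uint8(244)), (np.uint8(21), np.uint8(79), np.uint8(244)), (np.uint8(22), np.uint8(74), np.uint8(245)), (np.uint8(22), np.uint8(72), np.uint8(245)), (np.uint8(16), np.uint8(57), np.uint8(99)), (np.uint8(15), np.uint8(51), np.uint8(90)), (np.uint8(13), np.uint8(47), np.uint8(87))]
```

```bash
python3 -c "
from station import job; print(job.sign_off())"
```

```text
the job is handed in; nothing more can be done
None
```

All five pieces are back in their pockets, and I handed the job in at about 33 s of the 144 s allowed. Both pairs are stacked and the vee block sits vee up. The arm is raised clear, and I never worked near enough to the oil can or mug to touch them.

| Piece | Last check |
|---|---|
| Wide pair | Upper parallel is about 2 mm lengthwise and 1.5 mm sideways off the lower one, and parallel to it. The stack is within about 2 mm of the pocket centre. |
| Narrow pair | Upper parallel is about 1 mm off the lower one and within 0.5°. The stack is about 3 mm from the pocket centre as first measured, and about 1.5 mm on the last look. |
| Vee block | Touched down at floor height with 14 N of contact. It is about 2–3 mm from the pocket centre and within 0.5° of the nest's direction. |

- **Not viewed:** I reached the 16-picture limit before the final overview, so the last check of the vee block and the final overview were numeric only.
- **Disagreement:** the last high wrist view put everything about 5–10 mm off in x, and the nests were shifted too. I read that as the arm not having settled, and relied on positions relative to the nests.
- **Failed check:** the vee block's outline in that view came out too long (58 mm instead of 48 mm), because the mask took in its end face and some lining. A closer look straight above agreed with the centre to about 2 mm.

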